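# Close and pin the ingot mould, and hold it shut for the pour

### The job

Get the silver mould ready for the pour: swing its open half shut, then take the locking pin out of the wooden punch block and push it down through the lined-up eyes until its collar sits on the top eye. Then grip the mould's two wooden handles together from above, one finger on the outside of each, and squeeze them firmly; finish while still holding them squeezed, with the pin in and the halves pressed shut. Leave the two doming punches, the dark ring flask and the steel bowl where they are.

Things in the scene. Friction and masses are not known exactly. Their poses are not given: they have to be found in the camera images.
- mould: Upright iron book mould, fixed to the bench on a 12 mm board (x -145 to 45, y -60 to 100 mm). Origin: on the upright hinge axis at bench level; -x runs along the parting plane from hinge to the free end (eyes, handles), z up. The fixed half is on the +y side: x -108 to -8, y 0 to 22, z 20 to 86 mm; the swinging half mirrors it. Pouring mouth on top
- swing_half (a joint): Angle of the swinging half (rad): 0 = shut against a stop; starts 0.45 to 0.95 open. Positive turns about +z (up): its free end swings out to the mould's -y side. Hinge friction 0.25 N m: about 1.2 N at the handle moves it, and it stays where it is left
- fixed_handle: Turned wooden handle of the fixed half, level, 18 mm thick, 110 mm long along the mould's x, on a steel rod. Origin: its middle, at (-220, +16, 40) mm in the mould's frame; free space all round it beyond the board
- swing_handle: The same handle on the swinging half. Origin: its middle, 40 mm up, at (-220, -16, 40) mm in the mould's frame when shut (221 mm from the hinge axis); its axes turn with the half. When shut the two handles lie side by side with a 14 mm gap, 50 mm over their outsides
- eye_top (a point): Mouth centre of the top eye, at (-122, 0, 89) mm in the mould's frame. The eyes are three steel lugs one above the other at the free end, 27 x 24 mm, 8 mm thick, each with an upright 12 mm through hole: lower z 62 to 70 (fixed half), middle z 71.5 to 79.5 (swinging half), top z 81 to 89 (fixed half). Free space below for the pin
- eye_swing (a point): Centre of the upper mouth of the middle eye, on the swinging half: straight below eye_top (9.5 mm lower) when the mould is shut
- pin: Loose steel locking pin, upright, 70 g, 78 mm long: 10 mm shank 42 long with tapered nose (5 mm at its end, full 11 mm up), flat collar 26 across (z 42 to 46), ringed dark cylinder grip 18 across (z 46 to 78). Origin: nose end; z up. Starts in any one of the block's holes, collar on the block, origin 8 mm, top 86 mm above the bench. Seated, its origin is 42 mm below eye_top
- punch_block: Fixed hardwood block 180 x 60 x 50 mm high; origin: centre of its underside; three upright 12 mm holes, 46 mm deep, in a row along its x at -60, 0 and +60 mm
- punch_big: Loose steel doming punch standing in another hole of the block: 10 mm rod with a 22 mm ball at its top, 94 mm above the bench. Leave alone. Origin: foot of the rod, 4 mm above the bench
- punch_small: The same with a 17 mm ball, its top 89 mm above the bench. Leave alone. Origin: foot of the rod
- flask: Loose dark cylinder with a pale top, 40 mm across, 60 mm high. Leave alone. Origin: centre of its underside
- bowl: Loose shiny steel bowl, 120 mm across, 45 mm high. Leave alone. Origin: centre of its underside
Things that resemble listed ones, but are neither listed nor needed, are in the scene too. Leave any blue, green or pink look-alike of the pin alone.

How it is judged:
By the outcome, as a careful person would: the job done as asked, in the order asked, and still so for the second after the job is handed in, while the arm keeps its last pose, push and grip.
It also fails if it takes over 61 s, if anything falls off the work surface, if the arm or the gripper's body presses on something with over 40 N, if the wrist force passes 120 N, or if a joint passes its speed limit or range.

### The arm

A 6-joint arm with a two-finger parallel gripper is mounted at the origin on the work surface. World frame = base frame: x ahead of the robot, y to its left, z up, the work surface at z = 0. Lengths are in m, angles in rad, forces in N, time in s.
With the tool pointing down it reaches from about 0.325 to 0.925 m from the base axis. Payload 3.1 kg.
Tool frame: the origin (TCP) lies between the finger pads, 19 mm behind the fingertips; this is the grasp point; z points along the fingers, y is the line along which they close (so a half turn about z gives the same grasp; the last joint's range is limited). The gripper opens to 85 mm and grips with 20 to 120 N. Pads are 22 mm wide; open, the fingers measure 114 mm over their backs; the gripper's body (76 mm by 85 mm) begins 54 mm behind the grasp point. The pads swing forward as they close: fully open they stand 13 mm farther back than shut.
Start: joints at [1.142, 0.217, 1.613, -0, 1.311, -0.112], TCP at [0.195, 0.594, 0.25] pointing down, gripper open.
Joint ranges: [-2.75, 2.75], [-0.78, 2.1], [0.31, 2.55], [-1.13, 4.27], [0.13, 2.63], [-2.58, 2.58]. Speed limits (rad/s): [2.79, 2.79, 3.14, 3.14, 3.14, 3.14].

### API

Orientations are given as [roll, pitch, yaw] about the fixed x, y, z axes, in that order (R = Rz(yaw) Ry(pitch) Rx(roll)).
In Python, from rig import env, vision, workorder gives the robot as it stands.
- The arm moves only by the tool step_arm, never from a script. Its arguments are lists of equal length, an entry for each row: "angular": the turn, a rotation vector about the tool's x, y, z in rad, a list of three; "xyz": the shift along the tool's x, y, z in mm, a list of three; "jaw": the opening, from 0 (shut) to 1 (fully open). In form: {"angular": [[ax, ay, az], ...], "xyz": [[x, y, z], ...], "jaw": [jaw, ...]}. A call has 1 to 20 rows; each row shifts and turns the commanded pose from where the row before left it, along the tool's axes as they then stand; what a row does not reach is not made up. A row lasts 1/8 s, in which the tool goes at most 62.5 mm and 10.7 degrees, less where a joint would pass 70% of its speed; a pose out of reach is approached as far as the arm can. A call with a gripper value outside its range is refused whole. The fingers move at their own pace and stop on an object; "grip_force" is the grip in N (left out, the last holds). Time passes only in rows, so rows that do not move let the fingers close. It gives the time, the measured TCP pose, the force, the opening and the grip force at its end, in the units of the state.
- env.sense(): the state, without advancing time (a new reading comes with each control period).
- vision.snapshot(name): name is "scene" or "top" or "wrist"; returns the picture (400x640x3 uint8, red, green, blue); there is no depth.
- vision.camera_params(name): a dict with "intrinsics" (3x3 intrinsics, pixels), "R" (3x3) and "t" (3): a world point X has camera coordinates R X + t. Camera axes: x right, y down, z forward; pixel columns grow to the right and rows downward; lengths in m; the calibration is good to about 2 mm. A picture is of the moment at which its call begins: read the wrist's pose just before it. camera_params takes no time and is no camera call; for the wrist camera it gives the pose at the moment of the call.
- workorder.finish_job(): hands the job in; it is judged then, once.
The state is a dict: "t": time; "joint_pos": joint angles; "qd": joint speeds; "joint_efforts": joint torques, N m; "ee_pos": TCP position; "ee_rot": TCP orientation; "wrist_force": force on the tool from outside, world axes, zero at the start; "moment": the same for the moment, N m; "grip_width": finger opening in m; "gripper_force": force on a finger pad.
Only numpy, scipy, OpenCV 4.12 (cv2) and the standard library are available. Lean on these libraries where they do the work, as an engineer would, in place of code of your own. Each camera call takes 0.05 s, during which the arm holds its last target. There are 200 camera calls.

## Working session

There is one attempt and no reset: what is moved stays moved. The work goes in short steps, Python scripts to look and compute and a tool call to move; the robot and the scene stay as the last step left them, time stands still between calls to the robot, and variables do not carry over. Pictures are saved under pics/ and viewed, at most 10 in all, crops included, and the job is handed in when it is done.

Besides the shell and the picture viewer there is one more tool, called after ">>>" as name(argument=value, ...) on one line, values as JSON. step_arm: Moves the arm, as the interface text tells. Its arguments: {"type":"object","properties":{"angular":{"type":"array","items":{"type":"array","items":{"type":"number"}}},"xyz":{"type":"array","items":{"type":"array","items":{"type":"number"}}},"jaw":{"type":"array","items":{"type":"number"}},"grip_force":{"type":"number"}},"required":["angular","xyz","jaw"]}

```bash
mkdir -p pics; python3 - <<'E'
from rig import env, vision
import cv2,numpy as np
for n in("scene","top"):
    im=vision.snapshot(n); cv2.imwrite(f"pics/{n}0.png",im[:,:,::-1])
    p=vision.camera_params(n); print(n,np.round(p["intrinsics"],1).tolist(),np.round(p["R"],3).tolist(),np.round(p["t"],3).tolist())
s=env.sense();print(s["t"],s["ee_pos"],s["ee_rot"])
E
```

```text
scene [[495.7, 0.0, 324.3], [0.0, 495.7, 201.7], [0.0, 0.0, 1.0]] [[-0.475, 0.88, -0.018], [0.579, 0.297, -0.759], [-0.662, -0.371, -0.651]] [0.263, -0.257, 1.639]
top [[438.5, 0.0, 325.8], [0.0, 438.5, 196.7], [0.0, 0.0, 1.0]] [[0.022, -1.0, 0.01], [-0.997, -0.023, -0.073], [0.073, -0.009, -0.997]] [-0.008, 0.546, 1.249]
0.1 [0.1943741  0.59326907 0.24878231] [-3.13942595e+00 -2.58334555e-04  2.82481285e+00]
```

View pics/scene0.png

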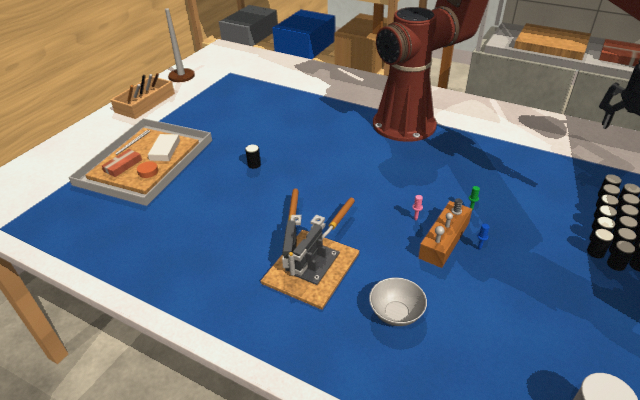

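View pics/top0.png

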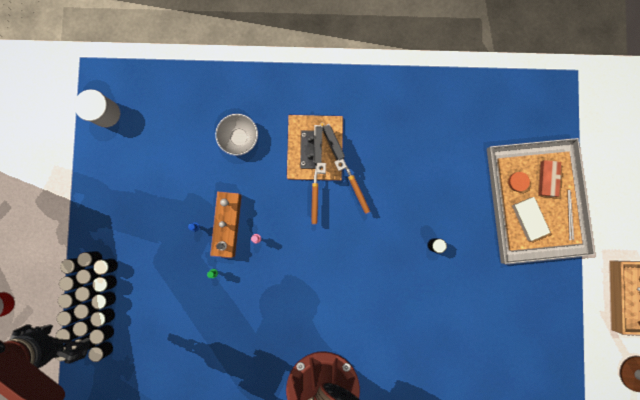

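Top view: the mould is at about (318,150). The straight handle of the fixed half is at (315,200) and the open swinging handle is at (357,192). The block is at (226,225), with two ball punches at (224,203) and (222,224). Pin candidates are the dark-grip one at block (221,246), pink (256,238), blue (193,227) and green (211,273). I choose (221,246), since it is steel and dark and stands in the block, and I'll check it in a crop.

```bash
cat > h.py <<'E'
import numpy as np,cv2
from rig import env,vision
def ray(n,u,v,z,p=None):
    p=p or vision.camera_params(n); R=np.array(p["R"]);t=np.array(p["t"]);K=np.array(p["intrinsics"])
    c=-R.T@t; d=R.T@np.linalg.inv(K)@np.array([u,v,1.]); return c+d*(z-c[2])/d[2]
def proj(n,X,p=None):
    p=p or vision.camera_params(n); x=np.array(p["intrinsics"])@(np.array(p["R"])@X+np.array(p["t"])); return x[:2]/x[2]
E
python3 - <<'E'
from h import *
t=cv2.imread("pics/top0.png");s=cv2.imread("pics/scene0.png")
a=cv2.resize(t[105:285,180:380],None,fx=2.9,fy=2.9,interpolation=cv2.INTER_CUBIC)[:,:]
b=cv2.resize(s[180:270,400:500],None,fx=2.2,fy=2.2,interpolation=cv2.INTER_CUBIC)
o=np.zeros((522,800,3),np.uint8);o[:a.shape[0],:a.shape[1]]=a;o[:198,580:800]=b
cv2.imwrite("pics/crop1.png",o)
for nm,u,v,z in [("pin",221,246,.086),("p1",224,203,.09),("p2",222,224,.09),("fh",315,200,.04),("fhend",314.5,222,.04),("sh",357,192,.04),("shend",368,214,.04),("boardTL",288,116,.012),("boardBR",343,180,.012),("flask",439,245,.06),("bowl",237,134,.045),("pink",256,238,.07)]: print(nm,np.round(ray("top",u,v,z),3))
p=vision.camera_params("wrist");R=np.array(p["R"]);print("wristcam",-R.T@np.array(p["t"]),R.round(3).tolist(),np.round(p["intrinsics"],1).tolist())
E
```

```text
pin [0.4   0.286 0.086]
p1 [0.517 0.282 0.09 ]
p2 [0.46  0.285 0.09 ]
fh [0.534 0.035 0.04 ]
fhend [0.472 0.035 0.04 ]
sh [ 0.56  -0.084  0.04 ]
shend [ 0.498 -0.117  0.04 ]
boardTL [0.782 0.121 0.012]
boardBR [ 0.596 -0.045  0.012]
flask [ 0.415 -0.314  0.06 ]
bowl [0.718 0.262 0.045]
pink [0.423 0.194 0.07 ]
wristcam [0.1291711  0.61414531 0.372431  ] [[0.311, 0.95, -0.002], [0.915, -0.299, 0.271], [0.257, -0.086, -0.963]] [[295.5, 0.0, 316.3], [0.0, 295.5, 194.9], [0.0, 0.0, 1.0]]
```

View pics/crop1.png

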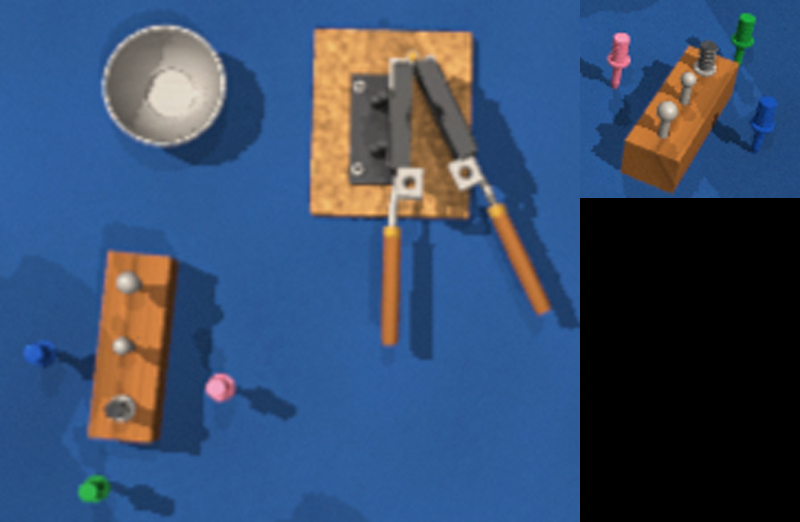

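The crop confirms it: the ringed dark grip with a steel collar in the block hole nearest the robot (crop (120,408)) is the pin. The coloured ones are look-alikes. Next I'll go over it for a wrist look.

>>> step_arm(angular=[[0,0,-0.158],[0,0,-0.158],[0,0,0],[0,0,0],[0,0,0],[0,0,0],[0,0,0],[0,0,0],[0,0,0],[0,0,0]], xyz=[[0,0,0],[0,0,0],[-23.5,-45.6,0],[-23.5,-45.6,0],[-23.5,-45.6,0],[-23.5,-45.6,0],[-23.5,-45.6,0],[-23.5,-45.6,0],[-23.5,-45.6,0],[0,0,0]], jaw=[1,1,1,1,1,1,1,1,1,1])

```text
t: 1.35
ee_pos: [0.3599, 0.272, 0.2496]
ee_rot: [-3.141, -0.0, 3.135]
wrist_force: [-0.4, -0.0, 0.8]
grip_width: 0.0847
gripper_force: 0.0
```

```bash
python3 - <<'E'
from h import *
import pickle
p=vision.camera_params("wrist");im=vision.snapshot("wrist");cv2.imwrite("pics/w1.png",im[:,:,::-1]);pickle.dump(p,open("w1.pkl","wb"))
s=env.sense();print(s["t"],s["ee_pos"],s["ee_rot"],proj("wrist",np.array([.4,.286,.086]),p))
E
```

```text
1.4 [0.3592381  0.27343822 0.24966956] [ 3.14144185e+00 -7.02983973e-04  3.13713620e+00] [330.82449965 220.82362486]
```

>>> step_arm(angular=[[0,0,0],[0,0,0],[0,0,0],[0,0,0],[0,0,0],[0,0,0],[0,0,0]], xyz=[[-23.5,-45.6,0],[-23.5,-45.6,0],[-23.5,-45.6,0],[-23.5,-45.6,0],[-23.5,-45.6,0],[-23.5,-45.6,0],[0,0,0]], jaw=[0,0,0,0,0,0,0])

```text
t: 2.28
ee_pos: [0.501, -0.0003, 0.2498]
ee_rot: [-3.142, 0.0, 3.138]
wrist_force: [-0.1, 0.5, 0.2]
grip_width: -0.0006
gripper_force: 0.0
```

```bash
python3 - <<'E'
from h import *
import pickle
p=vision.camera_params("wrist");im=vision.snapshot("wrist");cv2.imwrite("pics/w2.png",im[:,:,::-1]);pickle.dump(p,open("w2.pkl","wb"))
s=env.sense();print(s["t"],s["ee_pos"],s["ee_rot"],s["grip_width"])
a=cv2.imread("pics/w1.png")
cv2.imwrite("pics/w12.png",np.vstack([cv2.resize(a,(480,300)),cv2.resize(im[:,:,::-1],(480,300))]))
E
```

```text
2.325 [0.50006316 0.00116658 0.24954436] [ 3.14052289e+00 -1.15645190e-03  3.13961440e+00] -9.290401491744624e-05
```

View pics/w12.png

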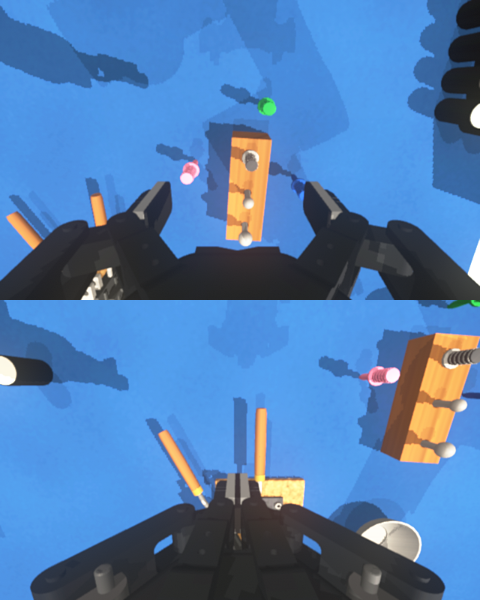

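The wrist pictures show the pin top at about (335,207) in w1. In w2 the fixed handle runs (350,143)-(347,240) and the swing handle (218,175)-(265,262). I'll measure them by colour.

```bash
python3 - <<'E'
from h import *
import pickle
def handles(im,n,p,roi):
    hsv=cv2.cvtColor(im,cv2.COLOR_BGR2HSV)
    m=((hsv[...,0]<18)&(hsv[...,1]>140)&(hsv[...,2]>90)).astype(np.uint8)
    k=np.zeros_like(m);x0,y0,x1,y1=roi;k[y0:y1,x0:x1]=m[y0:y1,x0:x1]
    k=cv2.morphologyEx(k,cv2.MORPH_OPEN,np.ones((3,3)))
    N,L,S,C=cv2.connectedComponentsWithStats(k)
    for i in range(1,N):
        if S[i,4]<60: continue
        c,(w,h),a=cv2.minAreaRect(np.argwhere(L==i)[:,::-1].astype(np.float32))
        b=cv2.boxPoints((c,(w,h),a)); 
        e=[(b[0]+b[1])/2,(b[2]+b[3])/2] if np.linalg.norm(b[0]-b[1])<np.linalg.norm(b[1]-b[2]) else [(b[1]+b[2])/2,(b[3]+b[0])/2]
        P=[ray(n,*q,.042,p) for q in e]; d=P[1]-P[0]
        print(n,"C",np.round(ray(n,*c,.042,p),4),"ends",np.round(P,4)[:,:2].tolist(),"len",round(np.linalg.norm(d),4),"ang",round(float(np.arctan(d[1]/d[0])),3),min(w,h),S[i])
p2=pickle.load(open("w2.pkl","rb"))
handles(cv2.imread("pics/w2.png"),"wrist",p2,(180,120,380,262))
handles(cv2.imread("pics/top0.png"),"top",vision.camera_params("top"),(300,181,380,240))
# pin: dark grip top / block
p1=pickle.load(open("w1.pkl","rb"));im=cv2.imread("pics/w1.png")
cv2.imwrite("pics/pinc.png",np.hstack([cv2.resize(im[170:250,290:370],None,fx=5,fy=5,interpolation=cv2.INTER_CUBIC),cv2.resize(cv2.imread("pics/w2.png")[280:400,440:640][:, :],(400,400)) if 0 else cv2.resize(cv2.imread("pics/top0.png")[226:266,201:241],(400,400),interpolation=cv2.INTER_CUBIC)]))
E
```

```text
wrist C [0.5187 0.0301 0.042 ] ends [[0.468, 0.0309], [0.5737, 0.0292]] len 0.1057 ang -0.016 5.188471794128418 [341 145   7  89 392]
wrist C [ 0.5464 -0.0902  0.042 ] ends [[0.5012, -0.1126], [0.595, -0.0662]] len 0.1046 ang 0.46 7.0314412117004395 [218 175  47  75 473]
top C [ 0.5485 -0.092   0.042 ] ends [[0.592, -0.0693], [0.5051, -0.1146]] len 0.098 ang 0.481 4.919349193572998 [351 181  18  31 170]
top C [0.5211 0.0368 0.042 ] ends [[0.5712, 0.0362], [0.4713, 0.0374]] len 0.0999 ang -0.012 4.782664775848389 [312 187   6  36 175]
```

View pics/pinc.png

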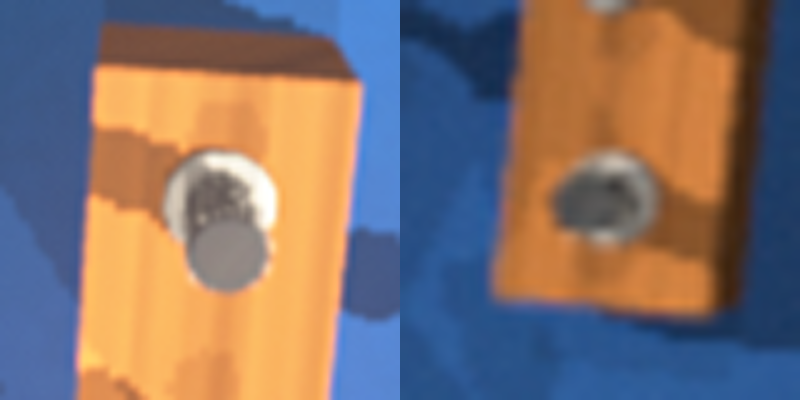

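>>> step_arm(angular=[[0,0,0],[0,0,0],[0,0,0],[0,0,0],[0,0,0],[0,0,0],[0,0,0],[0,0,0]], xyz=[[-9,-53,0],[-10,-53,0],[-10,-54,0],[0,0,50],[0,0,50],[0,0,50],[0,0,54],[0,0,0]], jaw=[0,0,0,0,0,0,0,0])

```text
t: 3.32
ee_pos: [0.5237, -0.1545, 0.0407]
ee_rot: [3.135, -0.012, -3.14]
wrist_force: [0.0, -0.7, -0.1]
grip_width: -0.0001
gripper_force: 0.0
```

>>> step_arm(angular=[[0,0,0],[0,0,0],[0,0,0],[0,0,0],[0,0,0],[0,0,0],[0,0,0],[0,0,0],[0,0,0],[0,0,0]], xyz=[[0,14,0],[0,14,0],[0,14,0],[0,14,0],[0,14,0],[0,14,0],[0,14,0],[0,14,0],[0,14,0],[0,0,0]], jaw=[0,0,0,0,0,0,0,0,0,0])

```text
t: 4.58
ee_pos: [0.5287, -0.0318, 0.0459]
ee_rot: [3.141, 0.0, -3.141]
wrist_force: [0.1, -0.4, -0.3]
grip_width: 0.0002
gripper_force: 0.0
```

```bash
python3 - <<'E'
from h import *
import pickle
p1=pickle.load(open("w1.pkl","rb"))
print(ray("wrist",335.6,221.2,.086,p1),ray("wrist",334.2,211,.054,p1),ray("top",221.9,245.7,.054))
# mould marks from the untouched top picture: board corners
im=cv2.imread("pics/top0.png")
t=vision.snapshot("top")[:,:,::-1]; w=vision.snapshot("wrist")[:,:,::-1]; s=vision.snapshot("scene")[:,:,::-1]
o=np.zeros((600,800,3),np.uint8)
o[:360,:400]=cv2.resize(t[108:198,275:375],(400,360),interpolation=cv2.INTER_CUBIC)
o[:360,400:800]=cv2.resize(s[180:288,250:370],(400,360),interpolation=cv2.INTER_CUBIC)
o[360:,:384]=cv2.resize(w,(384,240)); cv2.imwrite("pics/push.png",o)
s=env.sense();print(s["t"],s["ee_pos"],s["wrist_force"])
E
```

```text
[0.40044451 0.29094978 0.086     ] [0.40021715 0.29134448 0.054     ] [0.39964266 0.2909628  0.054     ]
4.725 [ 0.52903235 -0.03311031  0.04612812] [-0.0553506   0.40712731  0.17812762]
```

View pics/push.png

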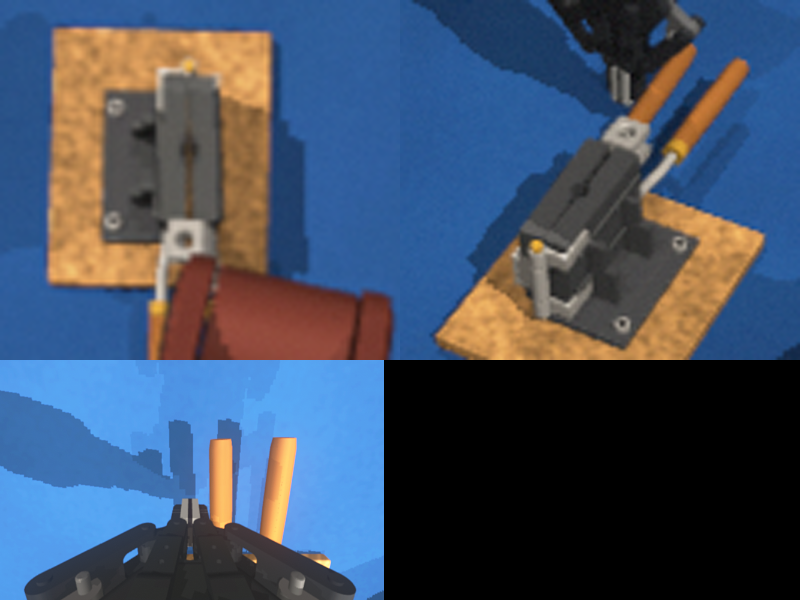

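The pin is at (0.400, 0.291), and three measurements agree within 1 mm. The mould is nearly shut, with the seam still slightly open and the handles slightly splayed. I'll creep until the stop resists.

>>> step_arm(angular=[[0,0,0],[0,0,0],[0,0,0],[0,0,0],[0,0,0]], xyz=[[0,2.5,0],[0,2.5,0],[0,2.5,0],[0,2,0],[0,0,0]], jaw=[0,0,0,0,0])

```text
t: 5.35
ee_pos: [0.5286, -0.0235, 0.0459]
ee_rot: [3.141, -0.0, 3.141]
wrist_force: [-1.1, 0.1, -0.5]
grip_width: -0.0
gripper_force: 0.3
```

>>> step_arm(angular=[[0,0,0],[0,0,0],[0,0,0]], xyz=[[0,2,0],[0,2,0],[0,0,0]], jaw=[0,0,0])

```text
t: 5.72
ee_pos: [0.5287, -0.0195, 0.0459]
ee_rot: [3.141, -0.0, 3.141]
wrist_force: [-1.1, -1.0, -0.0]
grip_width: -0.0001
gripper_force: 0.4
```

>>> step_arm(angular=[[0,0,0],[0,0,0],[0,0,0]], xyz=[[0,2,0],[0,2,0],[0,0,0]], jaw=[0,0,0])

```text
t: 6.1
ee_pos: [0.5287, -0.0189, 0.046]
ee_rot: [-3.135, -0.0, -3.14]
wrist_force: [-0.9, -12.2, -1.5]
grip_width: 0.0004
gripper_force: 6.0
```

Shut: the stop resists with 12 N. I'll back off, rise and look down at the eyes.

>>> step_arm(angular=[[0,0,0],[0,0,0],[0,0,0],[0,0,0],[0,0,0],[0,0,0],[0,0,0],[0,0,0],[0,0,0]], xyz=[[0,-18,0],[0,0,-50],[0,0,-50],[0,0,-50],[0,0,-50],[-47,17,0],[-47,17,0],[-47,17,0],[0,0,0]], jaw=[0,0,0,0,0,0,0,0,0])

```text
t: 7.22
ee_pos: [0.672, 0.0184, 0.2447]
ee_rot: [3.14, 0.0, -3.141]
wrist_force: [-0.2, -0.2, -0.1]
grip_width: -0.0004
gripper_force: 0.0
```

```bash
python3 - <<'E'
from h import *
import pickle
p=vision.camera_params("wrist");im=vision.snapshot("wrist")[:,:,::-1];cv2.imwrite("pics/w3.png",im);pickle.dump(p,open("w3.pkl","wb"))
t=vision.snapshot("top")[:,:,::-1];cv2.imwrite("pics/top3.png",t)
s=env.sense();u=proj("wrist",np.array([.618,.017,.089]),p);print(s["t"],s["ee_pos"],u,proj("top",np.array([.618,.017,.089])))
c=cv2.resize(im[130:240,240:400],(800,550),interpolation=cv2.INTER_CUBIC)
cv2.imwrite("pics/eye.png",c)
E
```

```text
7.325 [0.66947285 0.01733678 0.24521499] [315.24085849 128.25958622] [321.9969002  168.50567065]
```

View pics/eye.png

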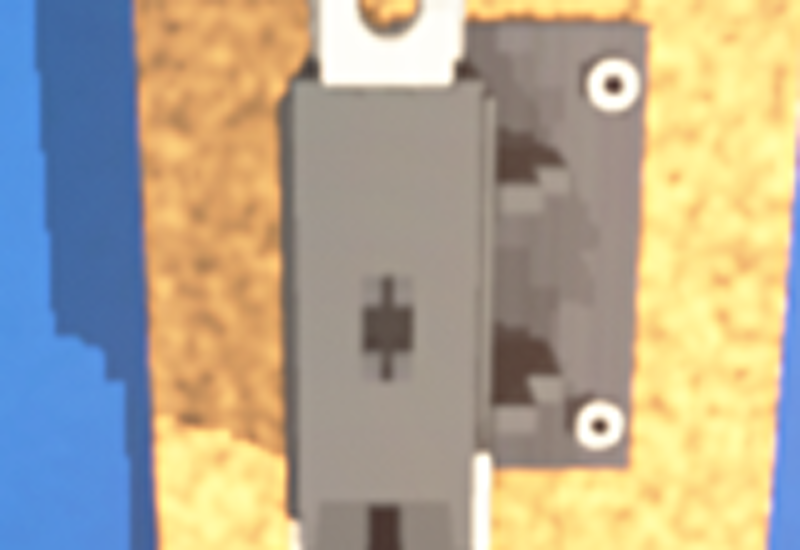

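The crop shows the halves shut with no seam gap, and the eye hole at about (318,131) in the full picture. I'll measure the hole.

```bash
python3 - <<'E'
from h import *
import pickle
p=pickle.load(open("w3.pkl","rb"));im=cv2.imread("pics/w3.png");x0,y0=295,105
c=cv2.resize(im[y0:150,x0:345],None,fx=8,fy=8,interpolation=cv2.INTER_CUBIC);hsv=cv2.cvtColor(c,cv2.COLOR_BGR2HSV)
m=((hsv[...,1]<40)&(hsv[...,2]>190)).astype(np.uint8)*255
cn,hi=cv2.findContours(m,cv2.RETR_CCOMP,cv2.CHAIN_APPROX_NONE)
for i,k in enumerate(cn):
    a=cv2.contourArea(k)
    if a<1500: continue
    (u,v),r=cv2.minEnclosingCircle(k);x,y,w,h=cv2.boundingRect(k);f=lambda U,V:((U+.5)/8-.5+x0,(V+.5)/8-.5+y0)
    q=f(x+w/2,y+h/2); P=ray("wrist",*q,.089,p)
    print("hole" if hi[0][i][3]>=0 else "lug",a,np.round(q,1),P.round(4),"size mm",np.round([w/8,h/8]*np.array(1000*np.linalg.norm(ray("wrist",q[0]+1,q[1],.089,p)-P)),1))
# whole handles after shutting
h=cv2.cvtColor(im,cv2.COLOR_BGR2HSV);m=((h[...,0]<22)&(h[...,1]>110)&(h[...,2]>90)).astype(np.uint8);m[75:]=0
N,L,S,C=cv2.connectedComponentsWithStats(m)
for i in range(1,N):
    if S[i,4]>100:print("handle",S[i],ray("wrist",*C[i],.045,p).round(4))
E
```

```text
lug 64334.5 [317.4 125.8] [0.6158 0.019  0.089 ] size mm [33.9 39.2]
hole 9306.0 [317.4 130.5] [0.62  0.019 0.089] size mm [12.6 13.1]
handle [ 293    0   17   75 1232] [0.5316 0.0032 0.045 ]
handle [ 325    0   17   75 1203] [0.5317 0.0345 0.045 ]
handle [ 520    0  101   65 5116] [0.5275 0.2664 0.045 ]
```

The hole is 12.6 mm across at (0.620, 0.019), the lug is behind it, and the handles are centred on y 0.019 with 31 mm spacing. All of this fits the given sizes. Now to fetch the pin.

>>> step_arm(angular=[[0,0,0],[0,0,0],[0,0,0],[0,0,0],[0,0,0],[0,0,0],[0,0,0],[0,0,0],[0,0,0],[0,0,0],[0,0,0],[0,0,0],[0,0,0]], xyz=[[33.8,34.2,0],[33.8,34.2,0],[33.8,34.2,0],[33.8,34.2,0],[33.8,34.2,0],[33.8,34.2,0],[33.8,34.2,0],[33.8,34.2,0],[0,0,0],[0,0,50],[0,0,50],[0,0,20],[0,0,0]], jaw=[0,0,1,1,1,1,1,1,1,1,1,1,1])

```text
t: 8.95
ee_pos: [0.3982, 0.2889, 0.1242]
ee_rot: [-3.139, -0.004, 3.139]
wrist_force: [-0.8, 0.5, 0.8]
grip_width: 0.0855
gripper_force: 0.0
```

>>> step_arm(angular=[[0,0,0],[0,0,0],[0,0,0],[0,0,0],[0,0,0],[0,0,0],[0,0,0],[0,0,0],[0,0,0]], xyz=[[0,0,20],[0,0,15],[0,0,14],[0,0,0],[0,0,0],[0,0,0],[0,0,0],[0,0,0],[0,0,0]], jaw=[1,1,1,1,0,0,0,0,0], grip_force=45)

```text
t: 10.07
ee_pos: [0.3999, 0.2913, 0.0775]
ee_rot: [3.141, 0.001, 3.141]
wrist_force: [-0.6, -1.4, 2.7]
grip_width: 0.0165
gripper_force: 43.9
```

>>> step_arm(angular=[[0,0,0],[0,0,0],[0,0,0],[0,0,0],[0,0,0],[0,0,0],[0,0,0],[0,0,0],[0,0,0],[0,0,0],[0,0,0],[0,0,0],[0,0,0],[0,0,0],[0,0,0],[0,0,0]], xyz=[[0,0,-15],[0,0,-25],[0,0,-35],[0,0,-35],[-22,-27.2,0],[-22,-27.2,0],[-22,-27.2,0],[-22,-27.2,0],[-22,-27.2,0],[-22,-27.2,0],[-22,-27.2,0],[-22,-27.2,0],[-22,-27.2,0],[-22,-27.2,0],[0,0,0],[0,0,0]], jaw=[0,0,0,0,0,0,0,0,0,0,0,0,0,0,0,0])

```text
t: 12.08
ee_pos: [0.6187, 0.0192, 0.1871]
ee_rot: [3.141, -0.001, 3.141]
wrist_force: [-0.5, 0.7, -0.9]
grip_width: 0.0168
gripper_force: 44.2
```

```bash
python3 - <<'E'
from h import *
p=vision.camera_params("wrist");w=vision.snapshot("wrist")[:,:,::-1];s=vision.snapshot("scene")[:,:,::-1]
e=env.sense();print(e["t"],e["ee_pos"],e["grip_width"],proj("wrist",np.array([.62,.019,.089]),p),proj("scene",np.array([.62,.019,.118])),proj("scene",np.array([.62,.019,.089])))
o=np.hstack([cv2.resize(w[150:290,240:400],(400,350),interpolation=cv2.INTER_CUBIC),cv2.resize(s[180:250,260:340],(400,350),interpolation=cv2.INTER_CUBIC)])
cv2.imwrite("pics/over.png",o)
E
```

```text
12.175 [0.61846227 0.01977241 0.18697024] 0.016303839644768125 [316.78159645 204.36602488] [316.96655422 209.7004356 ] [317.30427191 218.94592987]
```

View pics/over.png

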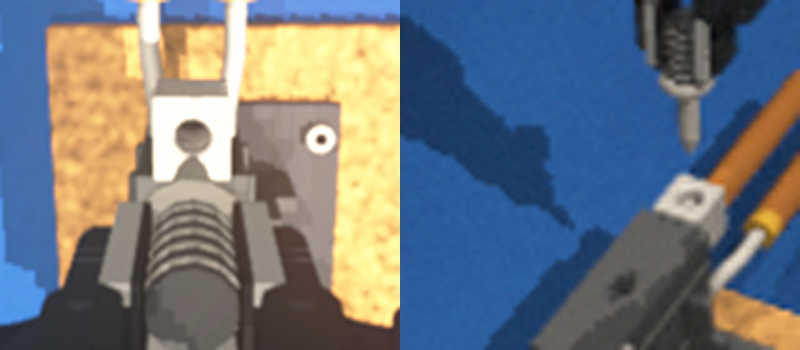

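Wrist view: the hole is at (316.8,204), as predicted. Scene view: the nose tip at (317.8,210) and the hole at (318.2,219.6) share the same 1 px offset from prediction, so they are aligned to about 1 mm. Lowering.

>>> step_arm(angular=[[0,0,0],[0,0,0],[0,0,0],[0,0,0],[0,0,0],[0,0,0],[0,0,0],[0,0,0]], xyz=[[0,0,12],[0,0,12],[0,0,6],[0,0,5],[0,0,5],[0,0,5],[0,0,5],[0,0,0]], jaw=[0,0,0,0,0,0,0,0])

```text
t: 13.18
ee_pos: [0.619, 0.0189, 0.1364]
ee_rot: [3.141, -0.001, 3.141]
wrist_force: [0.4, -0.0, -0.4]
grip_width: 0.0165
gripper_force: 44.2
```

Nose 21 mm deep, no force. Continuing.

>>> step_arm(angular=[[0,0,0],[0,0,0],[0,0,0],[0,0,0],[0,0,0],[0,0,0]], xyz=[[0,0,4],[0,0,4],[0,0,4],[0,0,4],[0,0,3],[0,0,0]], jaw=[0,0,0,0,0,0])

```text
t: 13.92
ee_pos: [0.6191, 0.0189, 0.1176]
ee_rot: [3.142, -0.001, 3.141]
wrist_force: [0.2, 0.5, 0.1]
grip_width: 0.0163
gripper_force: 44.2
```

>>> step_arm(angular=[[0,0,0],[0,0,0],[0,0,0],[0,0,0]], xyz=[[0,0,1],[0,0,1],[0,0,0.7],[0,0,0]], jaw=[0,0,0,0])

```text
t: 14.42
ee_pos: [0.6196, 0.0189, 0.1165]
ee_rot: [-3.141, 0.0, 3.141]
wrist_force: [-2.3, 0.0, 5.3]
grip_width: 0.0167
gripper_force: 44.7
```

The collar is seated (5 N contact at the expected height). I'll release, rise, move over the handles and check.

>>> step_arm(angular=[[0,0,0],[0,0,0],[0,0,0],[0,0,0],[0,0,0],[0,0,0],[0,0,0],[0,0,0],[0,0,0],[0,0,0],[0,0,0]], xyz=[[0,0,0],[0,0,0],[0,0,0],[0,0,0],[0,0,-20],[0,0,-40],[33,0,0],[33,0,0],[32,0,0],[0,0,0],[0,0,0]], jaw=[1,1,1,1,1,1,1,1,1,1,1])

```text
t: 15.8
ee_pos: [0.5227, 0.0188, 0.1768]
ee_rot: [-3.141, 0.003, 3.141]
wrist_force: [0.3, 0.2, 0.5]
grip_width: 0.0853
gripper_force: 0.0
```

```bash
python3 - <<'E'
from h import *
p=vision.camera_params("wrist");w=vision.snapshot("wrist")[:,:,::-1];s=vision.snapshot("scene")[:,:,::-1]
e=env.sense();print(e["t"],e["ee_pos"],e["ee_rot"],e["grip_width"],proj("scene",np.array([.62,.019,.125])),proj("scene",np.array([.62,.019,.091])))
h=cv2.cvtColor(w,cv2.COLOR_BGR2HSV);m=((h[...,0]<22)&(h[...,1]>110)&(h[...,2]>90)).astype(np.uint8);m[:,:240]=0;m[:,400:]=0
N,L,S,C=cv2.connectedComponentsWithStats(m)
for i in range(1,N):
    if S[i,4]>200:print("handle",S[i],ray("wrist",*C[i],.045,p).round(4))
o=np.hstack([cv2.resize(w,(480,300)),cv2.resize(s[170:240,250:330],(320,300),interpolation=cv2.INTER_CUBIC)])
cv2.imwrite("pics/seat.png",o)
E
```

```text
15.9 [0.52287179 0.01880373 0.17638824] [-3.14135883e+00  2.42376959e-03  3.14078076e+00] 0.08538288081520047 [316.88335998 207.42287663] [317.28133337 218.31795539]
handle [ 262  128   47  202 4649] [ 0.5721 -0.008   0.045 ]
handle [ 305  128   95  157 2920] [0.538  0.0338 0.045 ]
handle [379 307  21  25 209] [0.6588 0.0924 0.045 ]
```

View pics/seat.png

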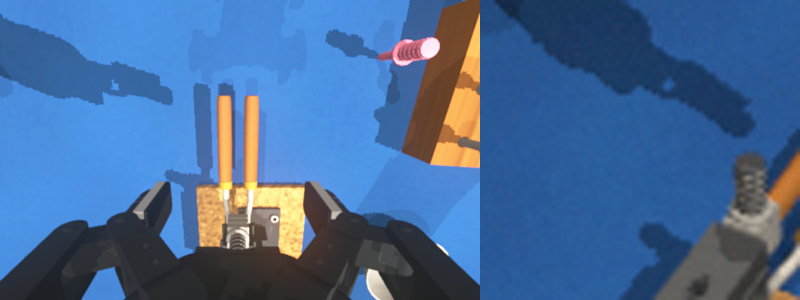

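The pin stands seated and upright, its top at scene (317.5,206) against a predicted (317,207). The handles are side by side and centred between the fingers. Descending and squeezing.

>>> step_arm(angular=[[0,0,0],[0,0,0],[0,0,0],[0,0,0],[0,0,0],[0,0,0],[0,0,0],[0,0,0],[0,0,0],[0,0,0],[0,0,0]], xyz=[[0,0,40],[0,0,40],[0,0,30],[0,0,15],[0,0,11],[0,0,0],[0,0,0],[0,0,0],[0,0,0],[0,0,0],[0,0,0]], jaw=[1,1,1,1,1,1,0,0,0,0,0], grip_force=70)

```text
t: 17.27
ee_pos: [0.5223, 0.0193, 0.041]
ee_rot: [3.141, 0.002, 3.14]
wrist_force: [-1.1, 1.5, 5.2]
grip_width: 0.0474
gripper_force: 72.3
```

```bash
python3 - <<'E'
from h import *
s=vision.snapshot("scene")[:,:,::-1];t=vision.snapshot("top")[:,:,::-1];e=env.sense();print(e["t"],e["ee_pos"],e["grip_width"],e["gripper_force"],e["wrist_force"],e["qd"].round(3) if hasattr(e["qd"],"round") else e["qd"])
cv2.imwrite("pics/end.png",np.hstack([cv2.resize(s[170:270,240:340],(400,400),interpolation=cv2.INTER_CUBIC),cv2.resize(t[105:265,190:350],(400,400),interpolation=cv2.INTER_CUBIC)]))
E
```

```text
17.375 [0.52229158 0.01927772 0.04099745] 0.04757280308163575 72.31492160819471 [-1.7943589   1.87733807  5.08878743] [-0.     0.     0.003 -0.001 -0.001  0.001]
```

View pics/end.png

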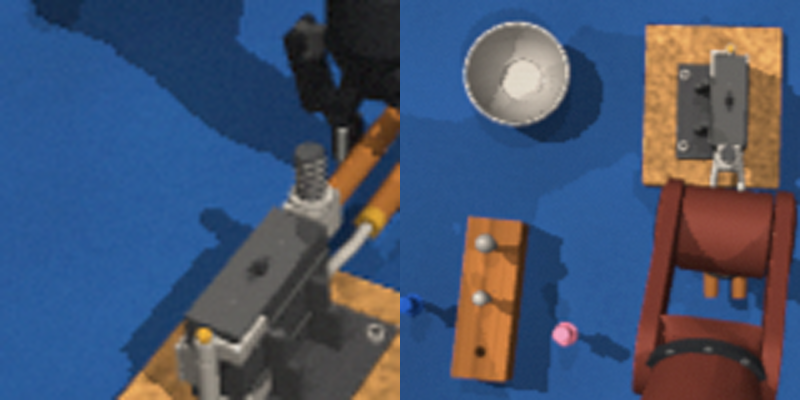

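The pin is collared on the top eye, the mould is shut, both handles are held at 72 N, and the punches and bowl haven't moved.

```bash
python3 -c "
from rig import workorder
print(workorder.finish_job())"
```

```text
the job is handed in; nothing more can be done
None
```

The job is handed in: the mould is shut, the pin is seated with its collar on the top eye, and both handles are held squeezed at about 72 N, with the punches, flask and bowl left where they were.

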